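# Box up the dosed coffee cups, tug-test the lid catch, slide the lock home

## Robot

A 6-joint arm with a two-finger parallel gripper is mounted at the origin on a cart in front of the work surface, level with it; the furniture and walls round the work are solid. World frame = base frame: x ahead of the robot, y to its left, z up, the work surface at z = 0. Lengths are in m, angles in rad, forces in N, time in s.
With the tool pointing down it reaches from about 0.225 to 0.875 m from the base axis. Payload 3.4 kg.
Tool frame: the origin (TCP) lies at the very end of the fingers, on their centre line; the grasp point (between the pads) lies 19 mm behind it; z points along the fingers, y is the line along which they close (so a half turn about z gives the same grasp; the last joint's range is limited). The gripper opens to 85 mm and grips with 20 to 120 N. Pads are 22 mm wide; open, the fingers measure 114 mm over their backs; the gripper's body (76 mm by 85 mm) begins 54 mm behind the grasp point. The pads swing forward as they close: fully open they stand 13 mm farther back than shut.
Start: joints at [1.096, 0.276, 1.505, -0, 1.361, -0.121], TCP at [0.199, 0.539, 0.231] pointing down, gripper open.
Joint ranges: [-2.89, 2.89], [-0.75, 2.08], [0.22, 2.7], [-1.18, 4.32], [0.11, 2.71], [-2.7, 2.7]. Speed limits (rad/s): [2.57, 2.57, 3.14, 3.14, 3.14, 3.14].

## Interface

Orientations are given as a 3x3 rotation matrix whose columns are the frame's x, y, z axes.
In Python, from workcell import get_obs, optics, env gives the robot as it stands.
- The arm moves only by the tool apply_moves, never from a script. Its argument "increments" is a list that holds one entry, the list of rows, each a list of 7 numbers: the turn, a rotation vector about the tool's x, y, z in degrees, then the shift along the tool's x, y, z in mm, then the opening in per cent of the stroke, from 0 (shut) to 100 (fully open). In form: [[[rx, ry, rz, tx, ty, tz, gripper], ...]]. A call has 1 to 8 rows; each row is the pose to reach, as a shift and turn from the pose commanded when the call began, along the tool's axes at that moment; what a row does not reach only later rows make up. A row lasts 1/10 s, in which the tool goes at most 50 mm and 8.59 degrees, less where a joint would pass 70% of its speed; a pose out of reach is approached as far as the arm can. A call with a gripper value outside its range is refused whole. The fingers move at their own pace and stop on an object; "force" is the grip in N (left out, the last holds). Time passes only in rows, so rows that repeat a pose let the fingers close. It gives the time, the measured TCP pose, the force, the opening and the grip force at its end, in the units of the state.
- get_obs(): the state, without advancing time (a new reading comes with each control period).
- optics.snapshot(name): name is "scene" or "top" or "wrist"; returns a dict with "frame" (400x640x3 uint8, blue, green, red), "camera_matrix" (3x3 intrinsics, pixels), "rvec" (rotation vector, rad) and "tvec" (3), from world to camera coordinates, as OpenCV has them; the wrist camera has in their place "T_tool_cam" (4x4, takes a point from camera to tool coordinates, whose origin is the TCP and whose axes are the flange's). Camera axes: x right, y down, z forward; pixel columns grow to the right and rows downward; lengths in m; the calibration is good to about 2 mm. A picture is of the moment at which its call begins: read the wrist's pose just before it. There is no depth.
- env.job_done(): hands the job in; it is judged then, once.
The state is a dict: "time_s": time; "joint_pos": joint angles; "joint_velocities": joint speeds; "effort": joint torques, N m; "tcp_pos": TCP position; "eef_rot": TCP orientation; "force": force on the tool from outside, world axes, zero at the start; "torque": the same for the moment, N m; "width": finger opening in m; "finger_force": force on a finger pad.
Only numpy, scipy, OpenCV 4.12 (cv2) and the standard library are available. Lean on these libraries where they do the work, as an engineer would, in place of code of your own. Each camera call takes 0.05 s, during which the arm holds its last target. There are 200 camera calls.

## Task

Put the dosed coffee away: stand every small steel cup upright on the floor inside the open white storage box, then swing its lid down and press it fully home until its catch snaps in. Check the catch with a light upward tug on the sprung handle, pulling it nearly to the end of its spring travel and holding it there for about half a second: the lid must stay shut; if it gives, press it home again, harder, and repeat the tug. Only after a tug that held, slide the lock carriage all the way along to its stop; leave the mug, tamper and glass where they stand.

Things in the scene. Friction and masses are not known exactly. Their poses are not given: they have to be found in the camera images.
- keep_box: Fixed white storage box 222 (x) x 170 (y) x 80 (z) mm, walls 6 mm, inner floor at z = 6 mm with 4 flat disc marks at x = +-50, y = +-36 mm for cups. Origin: centre of its underside; x about away from the robot, y left, z up. Right of it (y -85 to -127 mm) a ledge 64 mm high carries the lock carriage. Lid hinge axis: along x at y = +85, z = 84 mm (left rim).
- lid (a joint): Lid angle, rad: 0 shut, grows as its free right edge rises (2.1 at most; starts open, 1.78 to 2.0). Panel 172 mm across, top at z = 89 mm shut. Stiff hinge: stays where left; under 4 N at the handle moves it. Merely laid down it rests on the catch 0.05 to 0.07 rad open. Pressed at the handle with 10 to 20 N (varies; less near the free edge) it snaps to 0, then withstands 14 N of pull there.
- lid_handle (a point): Middle of the lid handle's round grip bar (10 mm thick, 72 mm between posts, along the box's x), 120 mm from the hinge axis across the lid and 52 mm out along the lid's outer normal; with the lid shut at x = 0, y = -35, z = 136 mm of the box frame, 47 mm over the lid; with the lid open it juts to the left. Pressing down on the bar presses the lid.
- pull (a joint): Rise of the handle out of the lid on its spring, in m: 0 at rest, 0.009 at the end of its travel; about 1 N starts it and 9 N pulls it fully out. Pressing down does not move it.
- lock (a joint): Lock carriage along its guide, m: 0 at the near end, 0.080 at its stop at the far end (box +x). Starts at 0 to 0.035, stays where it is left (about 2 N of friction). Its tongue passes over a lug on the lid's free edge, which blocks it at about 0.05 if the lid is not fully down.
- lock_grip (a point): Point on the grey upright grip fin of the lock carriage, 10 mm under its top. The fin is 44 mm (box x) x 14 mm (box y) and rises from z = 76 to 110 mm of the box frame; the point is at box x = -70 mm + joint lock, y = -106, z = 100 mm.
- cup_1: Small plain steel cup, straight sides, 58 mm diameter, 50 mm tall, brown ground coffee inside, about 0.12 kg; origin at the centre of its underside, z up. Three or four of the four cups are present (None if absent), standing on the worktop to the right of the box.
- cup_2: Small plain steel cup, straight sides, 58 mm diameter, 50 mm tall, brown ground coffee inside, about 0.12 kg; origin at the centre of its underside, z up. Three or four of the four cups are present (None if absent), standing on the worktop to the right of the box.
- cup_3: Small plain steel cup, straight sides, 58 mm diameter, 50 mm tall, brown ground coffee inside, about 0.12 kg; origin at the centre of its underside, z up. Three or four of the four cups are present (None if absent), standing on the worktop to the right of the box.
- cup_4: Small plain steel cup, straight sides, 58 mm diameter, 50 mm tall, brown ground coffee inside, about 0.12 kg; origin at the centre of its underside, z up. Three or four of the four cups are present (None if absent), standing on the worktop to the right of the box.
- mug_1: Bystander: cream mug 78 x 116 x 101 mm, left in front; origin at the centre of its underside.
- tamper: Bystander: coffee tamper with brown grip, 58 mm diameter, 94 mm tall, left in front; origin at the centre of its underside.
- glass_1: Bystander: drinking glass 81 mm diameter, 91 mm tall, behind the cups on the right; origin at the centre of its underside.
Not all that is in view belongs to the job. Leave any purple or red look-alike of the cup_1 alone.

How it is judged:
On the way, in this order (a step that is already met when the one before it is completed fails the run):
1. every cup stands upright on the floor of the box, let go (x of cup_1 in the frame of keep_box between -0.105 and 0.105 m and y of cup_1 in the frame of keep_box between -0.079 and 0.079 m and z of each of cup_1, cup_2, cup_3, cup_4 in the frame of keep_box below 0.014 m and angle between each of cup_1, cup_2, cup_3, cup_4's own z axis and vertical below 0.15 rad and x of cup_2 in the frame of keep_box between -0.105 and 0.105 m and y of cup_2 in the frame of keep_box between -0.079 and 0.079 m and x of cup_3 in the frame of keep_box between -0.105 and 0.105 m and y of cup_3 in the frame of keep_box between -0.079 and 0.079 m and x of cup_4 in the frame of keep_box between -0.105 and 0.105 m and y of cup_4 in the frame of keep_box between -0.079 and 0.079 m and linear speed of each of cup_1, cup_2, cup_3, cup_4 below 0.03 m/s and not (contact force between the fingers and cup_1 above 0.2 N) and not (contact force between the fingers and cup_2 above 0.2 N) and not (contact force between the fingers and cup_3 above 0.2 N) and not (contact force between the fingers and cup_4 above 0.2 N)), for 0.2 s.
2. the lid is pressed fully shut past its catch (value of joint lid below 0.015 rad), for 0.2 s.
3. the sprung handle is tugged up at least 6 of its 9 mm for 0.3 s and the lid stays shut (value of joint pull above 0.006 m and value of joint lid below 0.03 rad), for 0.3 s.
4. the lock carriage is at its stop with the lid shut (value of joint lock above 0.076 m and value of joint lid below 0.015 rad), for 0.2 s.
At the end, for the whole second after the job is handed in: Every cup that is present stands upright (within 0.15 rad) on the floor inside the box, at rest; the lid is shut (below 0.015 rad) with its handle down (below 2 mm) and the lock carriage is within 4 mm of its stop (all of step 4 and x of cup_1 in the frame of keep_box between -0.105 and 0.105 m and y of cup_1 in the frame of keep_box between -0.079 and 0.079 m and z of each of cup_1, cup_2, cup_3, cup_4 in the frame of keep_box below 0.014 m and angle between each of cup_1, cup_2, cup_3, cup_4's own z axis and vertical below 0.15 rad and x of cup_2 in the frame of keep_box between -0.105 and 0.105 m and y of cup_2 in the frame of keep_box between -0.079 and 0.079 m and x of cup_3 in the frame of keep_box between -0.105 and 0.105 m and y of cup_3 in the frame of keep_box between -0.079 and 0.079 m and x of cup_4 in the frame of keep_box between -0.105 and 0.105 m and y of cup_4 in the frame of keep_box between -0.079 and 0.079 m and linear speed of each of cup_1, cup_2, cup_3, cup_4 below 0.03 m/s and value of joint pull below 0.002 m); the robot touches nothing.
It fails at once if the mug_1 is moved by more than 4 cm (distance of mug_1 from where it was at the start of the episode above 0.04 m).
It fails at once if the tamper is moved by more than 4 cm (distance of tamper from where it was at the start of the episode above 0.04 m).
It fails at once if the glass_1 is moved by more than 4 cm (distance of glass_1 from where it was at the start of the episode above 0.04 m).
Of cup_1, cup_2, cup_3, cup_4 only 3 to 4 are there at a start; the rules pass over those that are not, and their reading is None.
At some moment in a run one of cup_1, cup_2, cup_3, cup_4 may be knocked a few centimetres aside while the robot is not near it.
It also fails if it takes over 210 s, if anything falls off the work surface, if the arm or the gripper's body presses on something with over 40 N, if the wrist force passes 120 N, or if a joint passes its speed limit or range.

## Working session

There is one attempt and no reset: what is moved stays moved. The work goes in short steps, Python scripts to look and compute and a tool call to move; the robot and the scene stay as the last step left them, time stands still between calls to the robot, and variables do not carry over. Pictures are saved under pics/ and viewed, at most 14 in all, crops included, and the job is handed in when it is done.

Besides the shell and the picture viewer there is one more tool, called after ">>>" by a JSON object that holds its "method" and its "body", one argument or row to a line. apply_moves: Moves the arm, as the interface text tells. Its arguments: {"type":"object","properties":{"increments":{"type":"array"},"force":{"type":"number"}},"required":["increments"]}

```bash
mkdir -p pics; cat > h.py <<'E'
import numpy as np, cv2
from workcell import get_obs, optics, env
def snap(name,fn=None):
    s=optics.snapshot(name)
    if fn: cv2.imwrite('pics/'+fn,s['frame'])
    return s
def ray(s,uv,z):
    K=np.array(s['camera_matrix']);R=cv2.Rodrigues(np.array(s['rvec'],float))[0];t=np.array(s['tvec'],float).ravel()
    c=-R.T@t;d=R.T@np.linalg.inv(K)@np.array([uv[0],uv[1],1.]);return c+d*(z-c[2])/d[2]
def proj(s,P):
    K=np.array(s['camera_matrix']);return cv2.projectPoints(np.array(P,float).reshape(-1,3),np.array(s['rvec'],float),np.array(s['tvec'],float),K,None)[0].reshape(-1,2)
def togo(p,o=None):
    o=o or get_obs();R=np.array(o['eef_rot']);return (R.T@(np.array(p)-o['tcp_pos'])*1000).round(1)
E
python3 - <<'E'
from h import *
import pickle
o=get_obs();print(o)
d={}
for n in('scene','top'):
    d[n]=snap(n,n+'0.png'); s=d[n]; R=cv2.Rodrigues(np.array(s['rvec'],float))[0];print(n,-R.T@np.array(s['tvec'],float).ravel(),R[2])
pickle.dump(d,open('s0.pkl','wb'))
E
```

```text
{'time_s': 0.0, 'joint_pos': array([ 1.09600853e+00,  2.76642469e-01,  1.50615380e+00, -1.70135069e-05,
        1.36068981e+00, -1.20998353e-01]), 'joint_velocities': array([-0.0001963 ,  0.00120646,  0.0008327 ,  0.00052538,  0.00020766,
        0.00097661]), 'effort': array([-1.31092856e-04, -4.16769826e+01, -2.45803410e+01, -4.87973994e-04,
        1.11842790e-02, -5.99075605e-06]), 'tcp_pos': array([0.19897662, 0.53890812, 0.2304044 ]), 'eef_rot': array([[-9.38067724e-01,  3.46450894e-01, -8.50778421e-04],
       [ 3.46451874e-01,  9.38066223e-01, -1.69159669e-03],
       [ 2.12031315e-04, -1.88158603e-03, -9.99998207e-01]]), 'force': array([-0.47307805,  0.15157243, -0.98565168]), 'torque': array([0.00365885, 0.02206539, 0.01794534]), 'finger_force': 0.0, 'width': 0.08542696212070666}
scene [-0.28790214 -0.78942236  0.93126529] [ 0.61847285  0.48313116 -0.61973835]
top [-0.42675683  0.08076827  1.51959259] [ 0.54488096 -0.14631745 -0.8256488 ]
```

View pics/scene0.png

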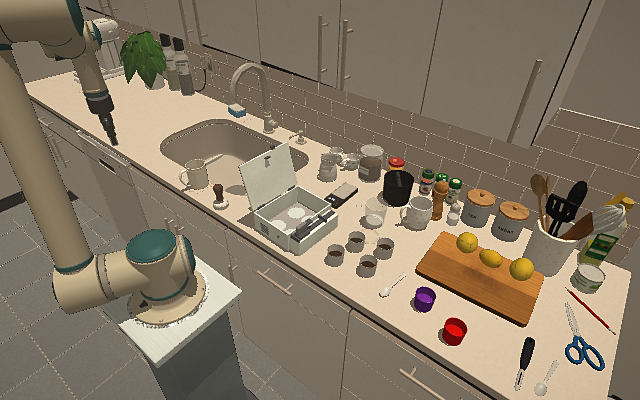

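View pics/top0.png

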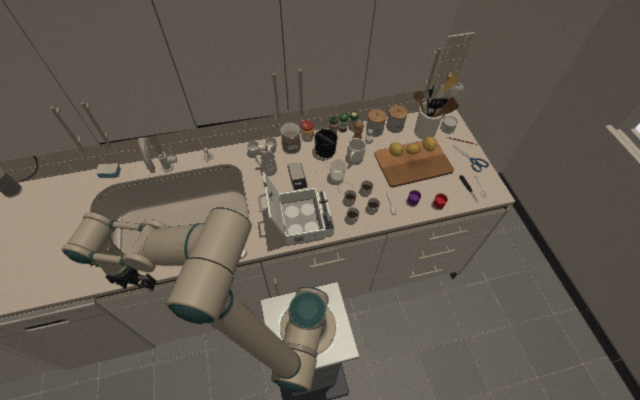

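Four steel cups (scene about (336,254), (356,240), (368,265), (385,247)) stand right of the open box. Purple and red look-alikes are farther right. I'll enlarge both views.

```bash
python3 - <<'E'
import cv2
a=cv2.imread('pics/scene0.png')[140:290,235:435];cv2.imwrite('pics/c1.png',cv2.resize(a,None,fx=4,fy=4,interpolation=cv2.INTER_CUBIC))
a=cv2.imread('pics/top0.png')[170:250,250:390];cv2.imwrite('pics/c2.png',cv2.resize(a,(784,448),interpolation=cv2.INTER_CUBIC))
E
```

```text
(no output)
```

View pics/c1.png

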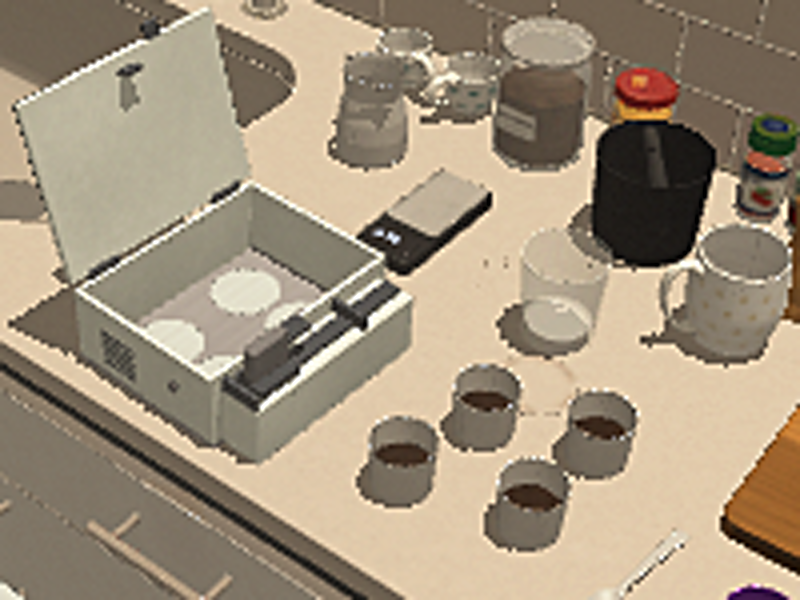

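View pics/c2.png

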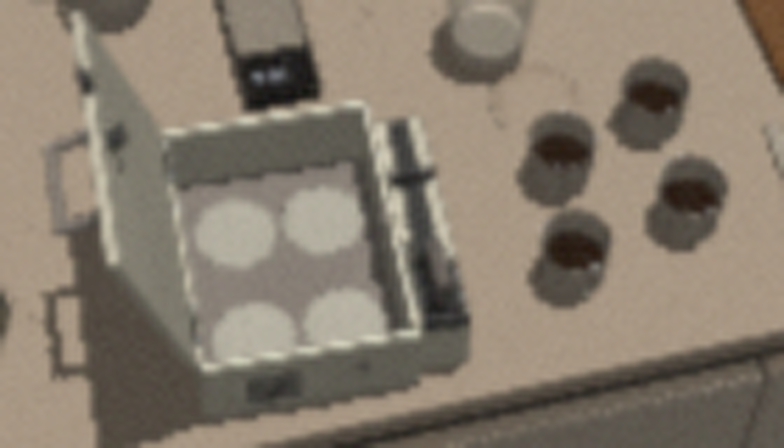

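```bash
cat > fit.py <<'E'
from h import *
import pickle
from scipy.optimize import least_squares
d=pickle.load(open('s0.pkl','rb'))
S=lambda a:np.array(a)/4+[235,140]; T=lambda a:np.array(a)/5.6+[250,170]
M=[([-.111,-.085,.08],S([212,378]),T([420,335])),([-.111,.085,.08],S([80,290]),T([203,368])),([.111,.085,.08],S([248,182]),T([165,135])),([.111,-.085,.08],S([383,262]),T([365,105]))]
def W(p,q):
    c,s=np.cos(q[2]),np.sin(q[2]);return np.array([q[0]+c*p[0]-s*p[1],q[1]+s*p[0]+c*p[1],p[2]])
def res(q):
    P=[W(m[0],q) for m in M]
    return np.r_[(proj(d['scene'],P)-[m[1] for m in M]).ravel(),(proj(d['top'],P)-[m[2] for m in M]).ravel()]
r=least_squares(res,[.5,0,0]);print('box',r.x,r.fun.round(1))
for a,b in zip([(403,440),(487,385),(532,483),(602,412)],[(577,238),(562,142),(692,187),(655,88)]):
    print(ray(d['scene'],S(a),.05).round(4),ray(d['top'],T(b),.05).round(4))
print('glass',ray(d['scene'],S((563,245)),.091))
# lid free edge corners scene / top
def rl(l):
    q=r.x; P=[W([x,.085-.172*np.cos(l),.084+.172*np.sin(l)],q) for x in(-.111,.111)]+[W([0,.085-.12*np.cos(l)+.052*np.sin(l),.084+.12*np.sin(l)+.052*np.cos(l)],q)]
    return proj(d['scene'],P),proj(d['top'],P)
for l in(1.78,1.9,2.0):
    a,b=rl(l);print(l,((a-[235,140])*4).round(),((b-[250,170])*5.6).round())
for k in(0,.02,.035):
    P=[W([-.07+k,-.106,.110],r.x)];print(k,((proj(d['scene'],P)-[235,140])*4).round(),((proj(d['top'],P)-[250,170])*5.6).round())
E
python3 fit.py; python3 -c "
from h import *
s=snap('wrist');print(s['T_tool_cam'],s['camera_matrix'])"
```

```text
box [ 0.46549186 -0.08256832 -0.05223014] [-0.7  1.6 -2.3  0.5  0.6 -0.2  0.9 -1.1  0.8 -0.6 -0.4  0.2 -0.9 -1.2
  0.6 -1.6]
[ 0.4242 -0.3032  0.05  ] [ 0.4197 -0.3054  0.05  ]
[ 0.5203 -0.3194  0.05  ] [ 0.5107 -0.3204  0.05  ]
[ 0.451  -0.4091  0.05  ] [ 0.4438 -0.4093  0.05  ]
[ 0.5541 -0.4107  0.05  ] [ 0.5443 -0.411   0.05  ]
glass [ 0.67576647 -0.2918154   0.091     ]
1.78 [[ 22. 110.]
 [218.   9.]
 [ 99. 100.]] [[133. 256.]
 [ 94.   2.]
 [ 66. 181.]]
1.9 [[  7. 106.]
 [202.   7.]
 [ 91. 105.]] [[105. 265.]
 [ 67.  10.]
 [ 50. 191.]]
2.0 [[ -4. 105.]
 [190.   7.]
 [ 85. 109.]] [[ 82. 274.]
 [ 47.  19.]
 [ 39. 200.]]
0 [[263. 343.]] [[442. 261.]]
0.02 [[280. 331.]] [[436. 239.]]
0.035 [[292. 322.]] [[432. 222.]]
[[-5.71033872e-04 -9.56415344e-01 -2.92009183e-01  7.39349598e-02]
 [ 9.99999615e-01 -7.40643749e-04  4.70291352e-04 -6.62795438e-05]
 [-6.66068642e-04 -2.92008802e-01  9.56415399e-01 -1.42419308e-01]
 [ 0.00000000e+00  0.00000000e+00  0.00000000e+00  1.00000000e+00]] [[350.0002696    0.         319.50075572]
 [  0.         350.0002696  197.62679353]
 [  0.           0.           1.        ]]
```

>>> {"method": "apply_moves", "body": {
  "increments": [
    [[0,0,8,0,0,-50,100],[0,0,16,0,0,-100,100],[0,0,24,0,0,-150,100],[0,0,32,0,-40,-150,100],[0,0,40,0,-80,-150,100],[0,0,48,0,-120,-150,100],[0,0,56,0,-160,-150,100],[0,0,64,0,-200,-150,100]]
  ]
}}

```text
time_s: 0.95
tcp_pos: [0.1292, 0.3501, 0.3809]
eef_rot: [[-0.094, 0.996, -0.0], [0.996, 0.094, -0.001], [-0.001, -0.0, -1.0]]
force: [0.1, -1.1, 2.0]
width: 0.0852
finger_force: 0.0
```

```bash
cat >> h.py <<'E'
def plan(p,yaw=None):
    "shift in tool axes (mm), turn about tool z (deg), at the current pose"
    o=get_obs();R=np.array(o['eef_rot']);y=np.arctan2(R[1,0],R[0,0])
    print('at',np.array(o['tcp_pos']).round(4),'yaw',y.round(3),'tilt',R[2].round(4),'go',togo(p,o),'rz',None if yaw is None else round(np.degrees(y-yaw),1),'J',np.array(o['joint_pos']).round(2),'t',o['time_s'],'F',np.array(o['force']).round(1))
E
python3 -c "
from h import *
plan([.43,-.15,.38],-1.4)"
```

```text
at [0.1292 0.3501 0.3809] yaw 1.665 tilt [-6.e-04 -3.e-04 -1.e+00] go [-526.2  252.3    1.2] rz 175.6 J [ 1.03 -0.09  1.56 -0.    1.67  0.94] t 0.95 F [ 0.1 -1.1  2. ]
```

>>> {"method": "apply_moves", "body": {
  "increments": [
    [[0,0,8,-40,20,0,100],[0,0,16,-80,40,0,100],[0,0,24,-120,60,0,100],[0,0,32,-160,80,0,100],[0,0,40,-200,100,0,100],[0,0,48,-240,120,0,100],[0,0,56,-280,140,0,100],[0,0,64,-320,160,0,100]]
  ]
}}

```text
time_s: 1.75
tcp_pos: [0.3213, 0.0476, 0.3813]
eef_rot: [[0.854, 0.52, 0.001], [0.52, -0.854, 0.0], [0.001, 0.0, -1.0]]
force: [1.1, -1.0, -0.4]
width: 0.0849
finger_force: 0.0
```

```bash
python3 -c "
from h import *
plan([.43,-.17,.38],-1.4)"
```

```text
at [0.3213 0.0476 0.3813] yaw 0.547 tilt [ 1.e-03  1.e-04 -1.e+00] go [-20.4 242.4   1.3] rz 111.6 J [-0.07 -0.17  1.63  0.    1.69  0.95] t 1.75 F [ 1.1 -1.  -0.4]
```

>>> {"method": "apply_moves", "body": {
  "increments": [
    [[0,0,5,-3,40,0,100],[0,0,10,-6,80,0,100],[0,0,15,-10,120,0,100],[0,0,20,-14,160,0,100],[0,0,25,-17,200,0,100],[0,0,32,-20,240,0,100],[0,0,32,-20,240,0,100]]
  ]
}}

```text
time_s: 2.45
tcp_pos: [0.4322, -0.1695, 0.3796]
eef_rot: [[1.0, -0.01, -0.001], [-0.01, -1.0, -0.001], [-0.001, 0.001, -1.0]]
force: [-0.9, 0.8, -1.5]
width: 0.0857
finger_force: 0.0
```

```bash
python3 - <<'E'
from h import *
import pickle
o=get_obs();s=snap('wrist');
T=np.eye(4);T[:3,:3]=o['eef_rot'];T[:3,3]=o['tcp_pos'];C=np.linalg.inv(T@s['T_tool_cam'])
s['rvec']=cv2.Rodrigues(C[:3,:3])[0].ravel();s['tvec']=C[:3,3]
pickle.dump(s,open('w1.pkl','wb'))
cv2.imwrite('pics/w1.png',cv2.resize(s['frame'],(800,500),interpolation=cv2.INTER_CUBIC))
E
```

```text
(no output)
```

View pics/w1.png

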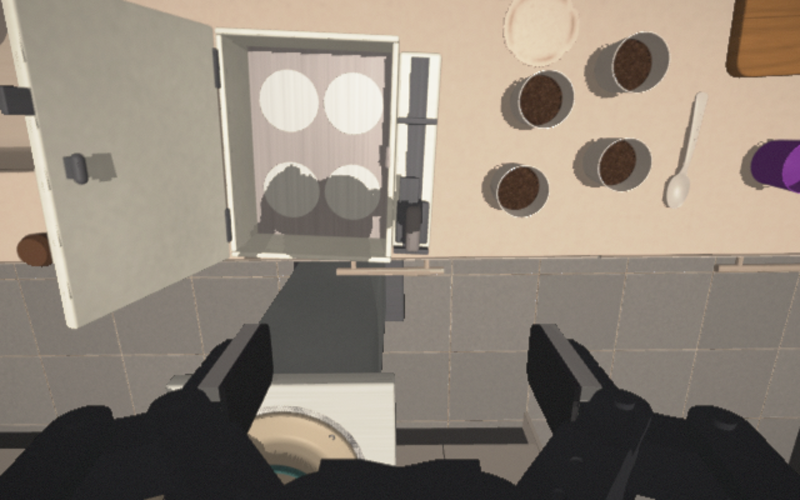

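```bash
cat > fit2.py <<'E'
from h import *
import pickle
from scipy.optimize import least_squares
s=pickle.load(open('w1.pkl','rb'))
u=lambda a:np.array(a)/1.25
M=[([.111,.085,.08],(219,30)),([.111,-.085,.08],(398,38)),([-.111,-.085,.08],(393,262)),([-.111,.085,.08],(233,258))]
M+=[([x,y,.006],p) for (x,y),p in zip([(.05,.036),(.05,-.036),(-.05,.036),(-.05,-.036)],[(289,101),(353,103),(292,190),(353,192)])]
def W(p,q):
    c,s=np.cos(q[2]),np.sin(q[2]);return np.array([q[0]+c*p[0]-s*p[1],q[1]+s*p[0]+c*p[1],p[2]])
r=least_squares(lambda q:(proj(s,[W(m[0],q) for m in M])-[u(m[1]) for m in M]).ravel(),[.465,-.08,0],loss='soft_l1')
print('box',r.x.round(4),(proj(s,[W(m[0],r.x) for m in M])-[u(m[1]) for m in M]).round(1).tolist())
im=cv2.resize(s['frame'],(1280,800),interpolation=cv2.INTER_CUBIC)
for p in [(523,191),(545.5,99),(625,165),(641,62)]:
    c=ray(s,u(p),.05);print(c.round(4))
    for z,col in((.05,(0,255,0)),(0,(255,0,0))):
        P=[[c[0]+.029*np.cos(a),c[1]+.029*np.sin(a),z] for a in np.linspace(0,6.28,60)];cv2.polylines(im,[(proj(s,P)*2).round().astype(int)],True,col,1)
P=[W(p,r.x) for p in [(.111,.085,.08),(.111,-.085,.08),(-.111,-.085,.08),(-.111,.085,.08)]];cv2.polylines(im,[(proj(s,P)*2).round().astype(int)],True,(0,0,255),1)
for k in (0,.02,.035): 
    P=[W((-.07+k+a,-.106+b,.11),r.x) for a,b in((-.022,-.007),(.022,-.007),(.022,.007),(-.022,.007))];cv2.polylines(im,[(proj(s,P)*2).round().astype(int)],True,(0,255,255) if k else (255,0,255),1)
cv2.imwrite('pics/o1.png',im[:450,330:1110])
E
python3 fit2.py
```

```text
box [ 0.4685 -0.081  -0.0418] [[-4.7, -1.4], [0.5, -2.8], [-0.5, 0.5], [-0.1, -0.0], [0.1, 0.7], [0.3, 0.8], [0.6, 0.5], [0.4, 0.4]]
[ 0.4243 -0.3038  0.05  ]
[ 0.5188 -0.32    0.05  ]
[ 0.4511 -0.4106  0.05  ]
[ 0.5528 -0.4123  0.05  ]
```

View pics/o1.png

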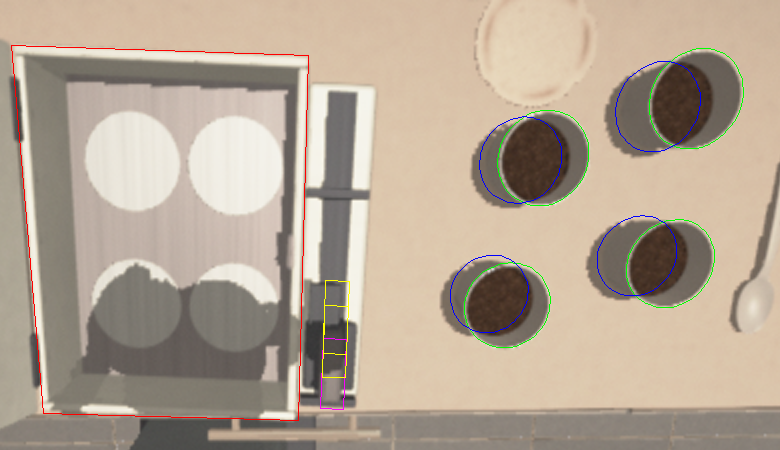

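The overlay fits: cups at A(.424,-.304), B(.519,-.320), C(.451,-.411), D(.553,-.412). The box is at (.468,-.081), yaw -.04, and its disc marks agree.

>>> {"method": "apply_moves", "body": {
  "increments": [
    [[0,0,8,0,20,30,90],[0,0,16,0,40,60,90],[0,0,24,0,60,90,90],[0,0,32,-2,80,120,90],[0,0,40,-4,100,150,90],[0,0,48,-6,120,180,90],[0,0,56,-8,132,210,90],[0,0,64,-8,134,240,90]]
  ]
}}

```text
time_s: 3.3
tcp_pos: [0.4214, -0.2994, 0.1405]
eef_rot: [[0.429, -0.903, 0.0], [-0.903, -0.429, -0.0], [0.001, -0.0, -1.0]]
force: [-0.0, -0.2, -0.2]
width: 0.077
finger_force: 0.0
```

```bash
cat >> h.py <<'E'
Q=[.4685,-.081,-.043]
def B(x,y,z):
    c,s=np.cos(Q[2]),np.sin(Q[2]);return [Q[0]+c*x-s*y,Q[1]+s*x+c*y,z]
def wsnap():
    o=get_obs();s=snap('wrist');T=np.eye(4);T[:3,:3]=o['eef_rot'];T[:3,3]=o['tcp_pos'];C=np.linalg.inv(T@s['T_tool_cam'])
    s['rvec']=cv2.Rodrigues(C[:3,:3])[0].ravel();s['tvec']=C[:3,3];return s
E
python3 -c "
from h import *
plan([.4243,-.3038,.012],-1.3)"
```

```text
at [ 0.4214 -0.2994  0.1405] yaw -1.127 tilt [ 6.e-04 -2.e-04 -1.e+00] go [  5.2  -0.7 128.5] rz 9.9 J [-0.75  0.26  1.77 -0.    1.11  1.95] t 3.3 F [-0.  -0.2 -0.2]
```

>>> {"method": "apply_moves", "body": {
  "increments": [
    [[0,0,5,5,-1,30,90],[0,0,10,5,-1,60,90],[0,0,10,5,-1,90,90],[0,0,10,5,-1,115,90],[0,0,10,5,-1,128,90],[0,0,10,5,-1,128,90],[0,0,10,5,-1,128,30],[0,0,10,5,-1,128,30]]
  ],
  "force": 30
}}

```text
time_s: 4.1
tcp_pos: [0.4254, -0.3034, 0.0147]
eef_rot: [[0.272, -0.962, 0.002], [-0.962, -0.272, -0.001], [0.002, -0.001, -1.0]]
force: [0.9, 0.2, -1.1]
width: 0.0559
finger_force: 31.9
```

>>> {"method": "apply_moves", "body": {
  "increments": [
    [[0,0,0,0,0,0,30],[0,0,0,0,0,0,30],[0,0,0,0,0,-40,30],[0,0,0,0,0,-80,30],[0,0,0,0,0,-120,30],[0,0,0,0,0,-170,30]]
  ]
}}

```text
time_s: 4.7
tcp_pos: [0.4237, -0.3025, 0.1839]
eef_rot: [[0.271, -0.963, -0.002], [-0.963, -0.271, 0.002], [-0.002, 0.001, -1.0]]
force: [1.4, -0.6, 0.1]
width: 0.0557
finger_force: 32.7
```

```bash
python3 -c "
from h import *
print(B(.046,.037,.02))
plan(B(.046,.037,.02),-1.3)"
```

```text
[np.float64(0.5160479893044569), np.float64(-0.04601159173235739), 0.02]
at [ 0.4237 -0.3025  0.1839] yaw -1.296 tilt [-0.0023  0.0014 -1.    ] go [-221.4 -158.7  164.2] rz 0.2 J [-0.75  0.23  1.69 -0.    1.22  2.11] t 4.7 F [ 1.4 -0.6  0.1]
```

>>> {"method": "apply_moves", "body": {
  "increments": [
    [[0,0,0,-31,-22,0,30],[0,0,0,-63,-45,0,30],[0,0,0,-95,-68,0,30],[0,0,0,-127,-91,0,30],[0,0,0,-159,-114,0,30],[0,0,0,-190,-136,0,30],[0,0,0,-221,-159,0,30],[0,0,0,-221,-159,20,30]]
  ]
}}

```text
time_s: 5.5
tcp_pos: [0.5212, -0.0438, 0.1655]
eef_rot: [[0.275, -0.961, 0.008], [-0.961, -0.275, 0.001], [0.001, -0.008, -1.0]]
force: [-0.1, -1.8, -1.5]
width: 0.0556
finger_force: 32.7
```

```bash
python3 -c "
from h import *
plan(B(.046,.037,.021),-1.3)"
```

```text
at [ 0.5212 -0.0438  0.1655] yaw -1.292 tilt [ 0.0012 -0.0077 -1.    ] go [  0.5   6.7 144.5] rz 0.5 J [-0.22  0.24  1.73  0.    1.17  2.64] t 5.5 F [-0.1 -1.8 -1.5]
```

>>> {"method": "apply_moves", "body": {
  "increments": [
    [[0,0,0,0,0,30,30],[0,0,0,0,0,60,30],[0,0,0,0,0,90,30],[0,0,0,0,0,90,30],[0,0,0,0,0,90,30],[0,0,0,0,0,90,30]]
  ]
}}

```text
time_s: 6.1
tcp_pos: [0.5193, -0.0479, 0.0749]
eef_rot: [[0.271, -0.963, 0.003], [-0.963, -0.271, -0.001], [0.002, -0.003, -1.0]]
force: [-0.5, 0.2, -0.8]
width: 0.0556
finger_force: 32.8
```

```bash
python3 -c "
from h import *
plan(B(.046,.037,.021),-1.3)"
```

```text
at [ 0.5193 -0.0479  0.0749] yaw -1.296 tilt [ 0.0015 -0.0029 -1.    ] go [-2.8  2.8 53.9] rz 0.2 J [-0.23  0.33  1.85  0.    0.95  2.64] t 6.1 F [-0.5  0.2 -0.8]
```

>>> {"method": "apply_moves", "body": {
  "increments": [
    [[0,0,0,-3,3,25,30],[0,0,0,-3,3,45,30],[0,0,0,-3,3,53,30],[0,0,0,-3,3,53,30],[0,0,0,-3,3,53,78],[0,0,0,-3,3,53,78]]
  ]
}}

```text
time_s: 6.7
tcp_pos: [0.5102, -0.0445, 0.0206]
eef_rot: [[0.272, -0.962, -0.007], [-0.962, -0.272, 0.002], [-0.004, 0.007, -1.0]]
force: [-8.8, 2.0, 1.9]
width: 0.0664
finger_force: 0.0
```

>>> {"method": "apply_moves", "body": {
  "increments": [
    [[0,0,0,0,0,0,78],[0,0,0,0,0,-30,78],[0,0,0,0,0,-70,78],[0,0,0,0,0,-120,78],[0,0,0,0,0,-160,78],[0,0,0,0,0,-160,90]]
  ]
}}

```text
time_s: 7.3
tcp_pos: [0.5191, -0.0465, 0.1883]
eef_rot: [[0.271, -0.962, 0.016], [-0.963, -0.271, -0.004], [0.008, -0.015, -1.0]]
force: [0.3, 0.3, 1.8]
width: 0.0763
finger_force: 0.0
```

```bash
python3 - <<'E'
from h import *
s=wsnap();cv2.imwrite('pics/w2.png',s['frame'])
print([proj(s,[[x,y,.05]]).round().tolist() for x,y in((.5188,-.32),(.4511,-.4106),(.5528,-.4123),(.516,-.046))])
plan([.5188,-.32,.18],-1.3)
s=snap('scene','sc2.png')
print([proj(s,[[x,y,.05]]).round().tolist() for x,y in((.5188,-.32),(.4511,-.4106),(.5528,-.4123))])
E
```

```text
[[[445.0, -230.0]], [[621.0, -395.0]], [[449.0, -470.0]], [[326.0, 188.0]]]
at [ 0.5171 -0.0461  0.1852] yaw -1.296 tilt [ 0.0051 -0.0096 -0.9999] go [264.1  72.7   5.8] rz 0.2 J [-0.22  0.22  1.71  0.    1.21  2.64] t 7.35 F [ 0.8  0.1 -0.5]
[[[357.0, 237.0]], [[368.0, 261.0]], [[386.0, 243.0]]]
```

View pics/w2.png

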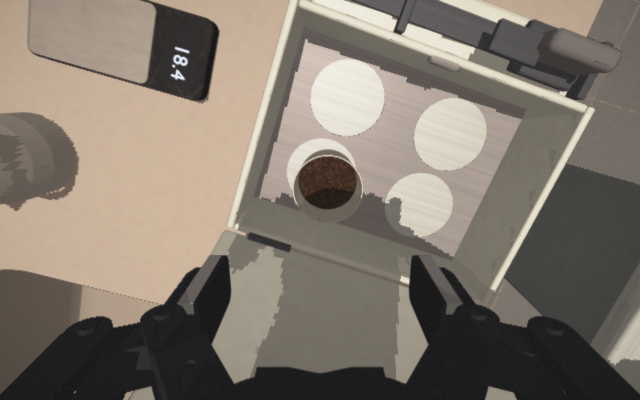

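The cup stands at the far-left mark, rim centre about (326,187), as predicted. Next I check numerically that the other cups haven't moved.

```bash
cat >> h.py <<'E'
def moved():
    a=cv2.imread('pics/scene0.png').astype(int);s=snap('scene');b=s['frame'].astype(int)
    for n,x,y in(('A',.4243,-.3038),('B',.5188,-.32),('C',.4511,-.4106),('D',.5528,-.4123)):
        u,v=proj(s,[[x,y,.025]])[0].astype(int);print(n,(u,v),np.abs(a-b)[v-12:v+13,u-11:u+12].mean().round(1))
    return s
E
python3 - <<'E'
from h import *
moved();plan([.5188,-.32,.18],-1.3)
E
```

```text
A (np.int64(335), np.int64(255)) 71.3
B (np.int64(356), np.int64(241)) 4.6
C (np.int64(367), np.int64(266)) 4.4
D (np.int64(384), np.int64(248)) 4.4
at [ 0.5141 -0.0454  0.181 ] yaw -1.296 tilt [ 6.0e-04 -1.4e-03 -1.0e+00] go [265.6  69.9   1.1] rz 0.2 J [-0.22  0.22  1.71  0.    1.21  2.64] t 7.45 F [-0.5  0.2 -0.5]
```

>>> {"method": "apply_moves", "body": {
  "increments": [
    [[0,0,0,38,10,0,90],[0,0,0,76,21,0,90],[0,0,0,114,31,0,90],[0,0,0,152,42,0,90],[0,0,0,190,52,0,90],[0,0,0,228,63,0,90],[0,0,0,264,73,0,90],[0,0,0,264,73,0,90]]
  ]
}}

```text
time_s: 8.25
tcp_pos: [0.5147, -0.3239, 0.1779]
eef_rot: [[0.267, -0.964, -0.002], [-0.964, -0.267, -0.001], [0.0, 0.002, -1.0]]
force: [0.2, 0.7, -0.9]
width: 0.0771
finger_force: 0.0
```

```bash
python3 - <<'E'
from h import *
plan([.5188,-.32,.020],-1.3);moved();plan([.5188,-.32,.020],-1.3)
E
```

```text
at [ 0.5147 -0.3239  0.1779] yaw -1.301 tilt [ 3.0e-04  2.3e-03 -1.0e+00] go [ -2.7  -5.4 157.9] rz -0.0 J [-0.67  0.36  1.52 -0.    1.27  2.2 ] t 8.25 F [ 0.2  0.7 -0.9]
A (np.int64(335), np.int64(255)) 57.2
B (np.int64(356), np.int64(241)) 15.0
C (np.int64(367), np.int64(266)) 3.5
D (np.int64(384), np.int64(248)) 3.7
at [ 0.5145 -0.3211  0.1779] yaw -1.3 tilt [-0.0028  0.0022 -1.    ] go [  0.6  -4.8 157.9] rz 0.0 J [-0.67  0.36  1.52 -0.    1.27  2.2 ] t 8.3 F [-0.   1.2 -0.4]
```

```bash
cat >> h.py <<'E'
def coffee(zc=.038,base=0,r0=60,cups=(('A',.4243,-.3038),('B',.5188,-.32),('C',.4511,-.4106),('D',.5528,-.4123))):
    s=wsnap();h=cv2.cvtColor(s['frame'],cv2.COLOR_BGR2HSV);m=cv2.inRange(h,(3,50,15),(18,255,110))
    m=cv2.morphologyEx(m,cv2.MORPH_OPEN,np.ones((5,5)));n,_,st,ce=cv2.connectedComponentsWithStats(m)
    for i in range(1,n):
        if st[i,4]>300: print('blob',ce[i].round(),st[i,4],ray(s,ce[i],zc+base).round(4))
    return s
E
python3 - <<'E'
from h import *
coffee()
E
```

```text
blob [100.  29.] 1211 [ 0.7012 -0.3915  0.038 ]
blob [62. 24.] 301 [ 0.7282 -0.387   0.038 ]
blob [304.  58.] 3706 [ 0.5523 -0.4122  0.038 ]
blob [426.  96.] 3056 [ 0.4544 -0.4109  0.038 ]
blob [ 12. 151.] 808 [ 0.7617 -0.2808  0.038 ]
blob [315. 179.] 2522 [ 0.5199 -0.3242  0.038 ]
```

>>> {"method": "apply_moves", "body": {
  "increments": [
    [[0,0,0,0,-4,40,90],[0,0,0,0,-4,80,90],[0,0,0,0,-4,115,90],[0,0,0,0,-4,145,90],[0,0,0,0,-4,158,90],[0,0,0,0,-4,158,90],[0,0,0,0,-4,158,30],[0,0,0,0,-4,158,30]]
  ],
  "force": 30
}}

```text
time_s: 9.15
tcp_pos: [0.5204, -0.3187, 0.0243]
eef_rot: [[0.272, -0.962, 0.003], [-0.962, -0.272, -0.002], [0.003, -0.002, -1.0]]
force: [0.3, -0.6, -1.3]
width: 0.056
finger_force: 32.0
```

>>> {"method": "apply_moves", "body": {
  "increments": [
    [[0,0,0,0,0,0,30],[0,0,0,0,0,0,30],[0,0,0,0,0,-40,30],[0,0,0,0,0,-80,30],[0,0,0,0,0,-120,30],[0,0,0,0,0,-160,30],[0,0,0,0,0,-160,30]]
  ]
}}

```text
time_s: 9.85
tcp_pos: [0.5223, -0.3206, 0.189]
eef_rot: [[0.271, -0.963, 0.01], [-0.963, -0.271, -0.008], [0.011, -0.008, -1.0]]
force: [0.2, 0.0, -1.1]
width: 0.0556
finger_force: 33.1
```

```bash
python3 -c "
from h import *
plan(B(-.044,.037,.18),-1.3)"
```

```text
at [ 0.5223 -0.3206  0.189 ] yaw -1.296 tilt [ 0.0105 -0.0078 -0.9999] go [-294.2   17.1    5.8] rz 0.2 J [-0.66  0.35  1.5   0.    1.28  2.2 ] t 9.85 F [ 0.2  0.  -1.1]
```

>>> {"method": "apply_moves", "body": {
  "increments": [
    [[0,0,0,-45,3,0,30],[0,0,0,-90,6,0,30],[0,0,0,-135,8,0,30],[0,0,0,-180,10,0,30],[0,0,0,-225,13,0,30],[0,0,0,-262,15,0,30],[0,0,0,-290,17,0,30],[0,0,0,-293,17,0,30]]
  ]
}}

```text
time_s: 10.65
tcp_pos: [0.4205, -0.0378, 0.1813]
eef_rot: [[0.274, -0.962, -0.003], [-0.962, -0.274, 0.002], [-0.003, 0.003, -1.0]]
force: [-0.2, -0.1, -1.6]
width: 0.0555
finger_force: 33.1
```

>>> {"method": "apply_moves", "body": {
  "increments": [
    [[0,0,0,0,0,0,30],[0,0,0,0,0,30,30],[0,0,0,0,0,60,30],[0,0,0,0,0,85,30],[0,0,0,0,0,85,30],[0,0,0,0,0,85,30],[0,0,0,0,0,85,30]]
  ]
}}

```text
time_s: 11.35
tcp_pos: [0.425, -0.0417, 0.0983]
eef_rot: [[0.27, -0.963, 0.003], [-0.963, -0.27, -0.001], [0.001, -0.002, -1.0]]
force: [0.2, -0.9, -1.9]
width: 0.0552
finger_force: 33.1
```

```bash
python3 -c "
from h import *
plan(B(-.044,.037,.029),-1.3);moved()"
```

```text
at [ 0.425  -0.0417  0.0983] yaw -1.297 tilt [ 0.0014 -0.0023 -1.    ] go [ 0.7 -0.8 69.4] rz 0.2 J [-0.26  0.18  2.01 -0.    0.95  2.61] t 11.35 F [ 0.2 -0.9 -1.9]
A (np.int64(335), np.int64(255)) 73.6
B (np.int64(356), np.int64(241)) 65.7
C (np.int64(367), np.int64(266)) 4.9
D (np.int64(384), np.int64(248)) 4.9
```

>>> {"method": "apply_moves", "body": {
  "increments": [
    [[0,0,0,0,0,30,30],[0,0,0,0,0,55,30],[0,0,0,0,0,68,30],[0,0,0,0,0,69,30],[0,0,0,0,0,69,30],[0,0,0,0,0,69,76],[0,0,0,0,0,69,76],[0,0,0,0,0,69,76]]
  ]
}}

```text
time_s: 12.2
tcp_pos: [0.4243, -0.041, 0.0289]
eef_rot: [[0.271, -0.963, 0.002], [-0.963, -0.271, -0.0], [0.001, -0.002, -1.0]]
force: [0.9, 0.6, -0.2]
width: 0.0652
finger_force: 0.3
```

>>> {"method": "apply_moves", "body": {
  "increments": [
    [[0,0,0,0,0,-20,76],[0,0,0,0,0,-50,76],[0,0,0,0,0,-90,76],[0,0,0,0,0,-130,76],[0,0,0,0,0,-155,90],[0,0,0,0,0,-155,90],[0,0,0,0,0,-155,90]]
  ]
}}

```text
time_s: 12.9
tcp_pos: [0.4234, -0.0408, 0.1835]
eef_rot: [[0.271, -0.963, 0.001], [-0.963, -0.271, -0.0], [0.0, -0.001, -1.0]]
force: [-0.8, -0.7, -0.9]
width: 0.077
finger_force: 0.0
```

```bash
python3 -c "
from h import *
s=coffee(base=.006)
cv2.imwrite('pics/w3.png',s['frame']);moved();plan([.4511,-.4106,.18],-1.3)"
```

```text
blob [216. 146.] 2613 [ 0.5134 -0.0487  0.044 ]
blob [319. 177.] 2572 [ 0.4265 -0.0466  0.044 ]
A (np.int64(335), np.int64(255)) 73.4
B (np.int64(356), np.int64(241)) 65.6
C (np.int64(367), np.int64(266)) 4.7
D (np.int64(384), np.int64(248)) 4.6
at [ 0.4224 -0.0405  0.1821] yaw -1.296 tilt [-0.0014  0.0022 -1.    ] go [364.   72.7   1.7] rz 0.2 J [-0.26  0.09  1.88  0.    1.18  2.61] t 13.0 F [ 0.5  0.1 -1. ]
```

View pics/w3.png

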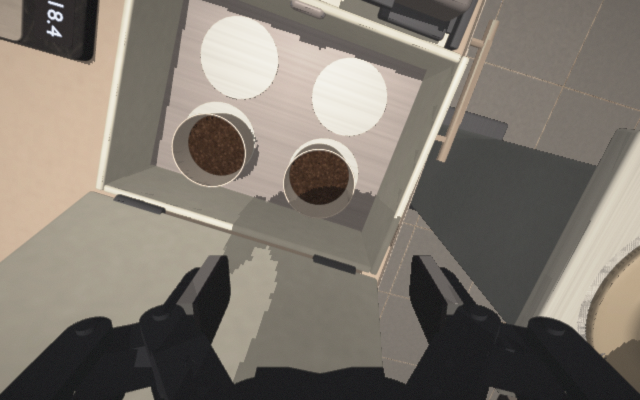

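Both left cups stand upright, at (210,150) and (320,183). On to cup C.

>>> {"method": "apply_moves", "body": {
  "increments": [
    [[0,0,0,46,9,0,90],[0,0,0,92,18,0,90],[0,0,0,138,27,0,90],[0,0,0,184,37,0,90],[0,0,0,230,46,0,90],[0,0,0,276,55,0,90],[0,0,0,322,64,0,90],[0,0,0,364,73,0,90]]
  ]
}}

```text
time_s: 13.8
tcp_pos: [0.4512, -0.4126, 0.1809]
eef_rot: [[0.27, -0.963, -0.002], [-0.963, -0.27, 0.003], [-0.003, 0.001, -1.0]]
force: [1.6, -0.4, -0.7]
width: 0.0769
finger_force: 0.0
```

>>> {"method": "apply_moves", "body": {
  "increments": [
    [[0,0,0,0,0,20,90],[0,0,0,0,0,40,90],[0,0,0,0,0,60,90],[0,0,0,0,0,80,90],[0,0,0,0,0,80,90],[0,0,0,0,0,80,90]]
  ]
}}

```text
time_s: 14.4
tcp_pos: [0.4514, -0.4104, 0.1019]
eef_rot: [[0.271, -0.963, -0.002], [-0.963, -0.271, 0.002], [-0.003, 0.001, -1.0]]
force: [-0.4, -0.2, 0.9]
width: 0.077
finger_force: 0.0
```

```bash
python3 -c "
from h import *
s=coffee();plan([.4511,-.4106,.022],-1.3)"
```

```text
blob [163. 165.] 4015 [ 0.551  -0.4159  0.038 ]
blob [320. 208.] 4044 [ 0.4529 -0.415   0.038 ]
blob [ 49. 294.] 1016 [ 0.6122 -0.3064  0.038 ]
at [ 0.452 -0.411  0.103] yaw -1.296 tilt [-6.e-04  2.e-04 -1.e+00] go [-0.6  0.7 81. ] rz 0.2 J [-0.85  0.42  1.61  0.    1.1   2.02] t 14.45 F [-0.1 -0.2 -0. ]
```

>>> {"method": "apply_moves", "body": {
  "increments": [
    [[0,0,0,0,0,30,90],[0,0,0,0,0,60,90],[0,0,0,0,0,80,90],[0,0,0,0,0,80,90],[0,0,0,0,0,80,30],[0,0,0,0,0,80,30],[0,0,0,0,0,80,30],[0,0,0,0,0,80,30]]
  ],
  "force": 30
}}

```text
time_s: 15.25
tcp_pos: [0.453, -0.4122, 0.0252]
eef_rot: [[0.271, -0.963, 0.003], [-0.963, -0.271, -0.003], [0.004, -0.002, -1.0]]
force: [-0.1, -0.0, 7.2]
width: 0.0557
finger_force: 32.5
```

>>> {"method": "apply_moves", "body": {
  "increments": [
    [[0,0,0,0,0,-40,30],[0,0,0,0,0,-80,30],[0,0,0,0,0,-120,30],[0,0,0,0,0,-160,30],[0,0,0,0,0,-160,30],[0,0,0,0,0,-160,30]]
  ]
}}

```text
time_s: 15.85
tcp_pos: [0.4521, -0.411, 0.1844]
eef_rot: [[0.271, -0.963, 0.001], [-0.963, -0.271, -0.002], [0.002, -0.001, -1.0]]
force: [-0.8, -0.1, -1.5]
width: 0.0555
finger_force: 32.8
```

```bash
python3 -c "
from h import *
plan(B(-.044,-.037,.18),-1.3)"
```

```text
at [ 0.4521 -0.411   0.1844] yaw -1.296 tilt [ 0.0019 -0.001  -1.    ] go [-291.8  -51.9    3.9] rz 0.2 J [-0.85  0.36  1.5   0.    1.28  2.02] t 15.85 F [-0.8 -0.1 -1.5]
```

>>> {"method": "apply_moves", "body": {
  "increments": [
    [[0,0,0,-42,-8,0,30],[0,0,0,-84,-15,0,30],[0,0,0,-126,-22,0,30],[0,0,0,-168,-30,0,30],[0,0,0,-210,-37,0,30],[0,0,0,-252,-45,0,30],[0,0,0,-292,-52,0,30],[0,0,0,-292,-52,0,30]]
  ]
}}

```text
time_s: 16.65
tcp_pos: [0.4194, -0.1104, 0.1813]
eef_rot: [[0.275, -0.961, -0.006], [-0.961, -0.275, 0.005], [-0.007, 0.004, -1.0]]
force: [0.1, 0.4, -0.7]
width: 0.0559
finger_force: 32.8
```

>>> {"method": "apply_moves", "body": {
  "increments": [
    [[0,0,0,0,0,0,30],[0,0,0,0,0,30,30],[0,0,0,0,0,60,30],[0,0,0,0,0,80,30],[0,0,0,0,0,80,30],[0,0,0,0,0,80,30],[0,0,0,0,0,80,30]]
  ]
}}

```text
time_s: 17.35
tcp_pos: [0.4238, -0.1168, 0.1041]
eef_rot: [[0.27, -0.963, 0.002], [-0.963, -0.27, -0.001], [0.001, -0.001, -1.0]]
force: [-0.7, 0.1, -1.0]
width: 0.0562
finger_force: 32.8
```

```bash
python3 -c "
from h import *
plan(B(-.044,-.037,.031),-1.3);moved()"
```

```text
at [ 0.4238 -0.1168  0.1041] yaw -1.297 tilt [ 0.0013 -0.0015 -1.    ] go [-1.   0.8 73.1] rz 0.2 J [-0.43  0.19  1.98 -0.    0.97  2.44] t 17.35 F [-0.7  0.1 -1. ]
A (np.int64(335), np.int64(255)) 73.2
B (np.int64(356), np.int64(241)) 65.3
C (np.int64(367), np.int64(266)) 77.5
D (np.int64(384), np.int64(248)) 7.2
```

>>> {"method": "apply_moves", "body": {
  "increments": [
    [[0,0,0,-1,1,30,30],[0,0,0,-1,1,55,30],[0,0,0,-1,1,72,30],[0,0,0,-1,1,73,30],[0,0,0,-1,1,73,30],[0,0,0,-1,1,73,76],[0,0,0,-1,1,73,76],[0,0,0,-1,1,73,76]]
  ]
}}

```text
time_s: 18.2
tcp_pos: [0.4221, -0.1153, 0.0309]
eef_rot: [[0.271, -0.963, 0.001], [-0.963, -0.271, -0.001], [0.001, -0.001, -1.0]]
force: [-1.0, 0.0, 1.0]
width: 0.0648
finger_force: 0.0
```

>>> {"method": "apply_moves", "body": {
  "increments": [
    [[0,0,0,0,0,-20,76],[0,0,0,0,0,-50,76],[0,0,0,0,0,-90,76],[0,0,0,0,0,-130,76],[0,0,0,0,0,-150,90],[0,0,0,0,0,-150,90]]
  ]
}}

```text
time_s: 18.8
tcp_pos: [0.4238, -0.116, 0.1838]
eef_rot: [[0.271, -0.963, 0.008], [-0.963, -0.271, -0.003], [0.005, -0.006, -1.0]]
force: [-0.2, -0.1, -0.2]
width: 0.0768
finger_force: 0.0
```

```bash
python3 -c "
from h import *
s=coffee(base=.006)
moved();plan([.5528,-.4123,.18],-1.3)"
```

```text
blob [322. 184.] 2488 [ 0.423 -0.117  0.044]
blob [200. 229.] 1714 [ 0.5141 -0.0493  0.044 ]
blob [297. 257.] 1700 [ 0.4263 -0.0471  0.044 ]
A (np.int64(335), np.int64(255)) 74.0
B (np.int64(356), np.int64(241)) 66.2
C (np.int64(367), np.int64(266)) 78.3
D (np.int64(384), np.int64(248)) 8.1
at [ 0.4214 -0.115   0.1805] yaw -1.296 tilt [ 5.e-04 -7.e-04 -1.e+00] go [321.8 -45.9   0.6] rz 0.2 J [-0.43  0.1   1.86  0.    1.17  2.44] t 18.9 F [-0.   0.5 -0.7]
```

>>> {"method": "apply_moves", "body": {
  "increments": [
    [[0,0,0,46,-6,0,90],[0,0,0,92,-13,0,90],[0,0,0,138,-20,0,90],[0,0,0,184,-26,0,90],[0,0,0,230,-33,0,90],[0,0,0,276,-39,0,90],[0,0,0,322,-46,0,90],[0,0,0,322,-46,10,90]]
  ]
}}

```text
time_s: 19.7
tcp_pos: [0.555, -0.4188, 0.1677]
eef_rot: [[0.268, -0.963, 0.001], [-0.963, -0.268, -0.003], [0.004, -0.0, -1.0]]
force: [-0.4, 1.2, 0.2]
width: 0.0768
finger_force: 0.0
```

>>> {"method": "apply_moves", "body": {
  "increments": [
    [[0,0,0,0,0,20,90],[0,0,0,0,0,40,90],[0,0,0,0,0,60,90],[0,0,0,0,0,70,90],[0,0,0,0,0,70,90],[0,0,0,0,0,70,90]]
  ]
}}

```text
time_s: 20.3
tcp_pos: [0.5531, -0.4123, 0.1001]
eef_rot: [[0.271, -0.963, -0.0], [-0.963, -0.271, 0.001], [-0.001, 0.0, -1.0]]
force: [0.1, -0.2, 0.8]
width: 0.0772
finger_force: 0.0
```

```bash
python3 -c "
from h import *
s=coffee();plan([.5528,-.4123,.022],-1.3)"
```

```text
blob [332.  13.] 734 [ 0.5782 -0.5235  0.038 ]
blob [ 75. 129.] 3147 [ 0.704  -0.4255  0.038 ]
blob [ 33. 171.] 427 [ 0.7261 -0.3941  0.038 ]
blob [321. 210.] 4070 [ 0.5542 -0.4168  0.038 ]
blob [326. 281.] 14317 [ 0.5372 -0.3698  0.038 ]
at [ 0.5535 -0.4127  0.1009] yaw -1.296 tilt [ 8.e-04 -7.e-04 -1.e+00] go [-0.6  0.6 78.9] rz 0.2 J [-0.74  0.53  1.42  0.    1.18  2.13] t 20.35 F [ 0.7  1.  -0. ]
```

D is in place (blob at .554,-.417, the same small bias as before).

>>> {"method": "apply_moves", "body": {
  "increments": [
    [[0,0,0,0,0,30,90],[0,0,0,0,0,60,90],[0,0,0,0,0,78,90],[0,0,0,0,0,78,90],[0,0,0,0,0,78,30],[0,0,0,0,0,78,30],[0,0,0,0,0,78,30],[0,0,0,0,0,78,30]]
  ],
  "force": 30
}}

```text
time_s: 21.15
tcp_pos: [0.5544, -0.4136, 0.0245]
eef_rot: [[0.271, -0.963, 0.003], [-0.963, -0.271, -0.003], [0.003, -0.002, -1.0]]
force: [0.0, 0.7, 5.8]
width: 0.0555
finger_force: 32.4
```

>>> {"method": "apply_moves", "body": {
  "increments": [
    [[0,0,0,0,0,-40,30],[0,0,0,0,0,-80,30],[0,0,0,0,0,-120,30],[0,0,0,0,0,-160,30],[0,0,0,0,0,-160,30],[0,0,0,0,0,-160,30]]
  ]
}}

```text
time_s: 21.75
tcp_pos: [0.5533, -0.4127, 0.1835]
eef_rot: [[0.271, -0.963, 0.002], [-0.963, -0.271, -0.001], [0.002, -0.001, -1.0]]
force: [-0.4, 0.0, -1.6]
width: 0.0555
finger_force: 32.7
```

```bash
python3 -c "
from h import *
plan(B(.043,-.037,.18),-1.3)"
```

```text
at [ 0.5533 -0.4127  0.1835] yaw -1.296 tilt [ 0.0017 -0.0011 -1.    ] go [-293.7  -37.6    3. ] rz 0.2 J [-0.74  0.47  1.31  0.    1.35  2.13] t 21.75 F [-0.4  0.  -1.6]
```

>>> {"method": "apply_moves", "body": {
  "increments": [
    [[0,0,0,-42,-6,0,30],[0,0,0,-84,-11,0,30],[0,0,0,-126,-16,0,30],[0,0,0,-168,-22,0,30],[0,0,0,-210,-27,0,30],[0,0,0,-252,-33,0,30],[0,0,0,-294,-38,0,30],[0,0,0,-294,-38,0,30]]
  ]
}}

```text
time_s: 22.55
tcp_pos: [0.5065, -0.1136, 0.1801]
eef_rot: [[0.275, -0.961, -0.007], [-0.961, -0.275, 0.005], [-0.007, 0.005, -1.0]]
force: [0.1, -0.9, -1.1]
width: 0.0555
finger_force: 32.7
```

>>> {"method": "apply_moves", "body": {
  "increments": [
    [[0,0,0,0,0,0,30],[0,0,0,0,0,30,30],[0,0,0,0,0,60,30],[0,0,0,0,0,80,30],[0,0,0,0,0,80,30],[0,0,0,0,0,80,30],[0,0,0,0,0,80,30]]
  ]
}}

```text
time_s: 23.25
tcp_pos: [0.5111, -0.1203, 0.1031]
eef_rot: [[0.27, -0.963, 0.002], [-0.963, -0.27, -0.001], [0.001, -0.002, -1.0]]
force: [-1.2, 0.2, -0.5]
width: 0.0552
finger_force: 32.7
```

```bash
python3 -c "
from h import *
plan(B(.043,-.037,.0305),-1.3)"
```

```text
at [ 0.5111 -0.1203  0.1031] yaw -1.297 tilt [ 0.0013 -0.0016 -1.    ] go [-0.9  1.1 72.6] rz 0.2 J [-0.36  0.31  1.81 -0.    1.03  2.5 ] t 23.25 F [-1.2  0.2 -0.5]
```

>>> {"method": "apply_moves", "body": {
  "increments": [
    [[0,0,0,-1,1,30,30],[0,0,0,-1,1,55,30],[0,0,0,-1,1,71,30],[0,0,0,-1,1,72,30],[0,0,0,-1,1,72,30],[0,0,0,-1,1,72,76],[0,0,0,-1,1,72,76],[0,0,0,-1,1,72,76]]
  ]
}}

```text
time_s: 24.05
tcp_pos: [0.5093, -0.1188, 0.0311]
eef_rot: [[0.271, -0.963, 0.002], [-0.963, -0.271, -0.001], [0.001, -0.001, -1.0]]
force: [0.3, -0.9, 0.1]
width: 0.0647
finger_force: 0.0
```

>>> {"method": "apply_moves", "body": {
  "increments": [
    [[0,0,0,0,0,-20,76],[0,0,0,0,0,-50,76],[0,0,0,0,0,-90,76],[0,0,0,0,0,-130,76],[0,0,0,0,0,-180,76],[0,0,0,20,0,-220,60],[0,0,0,40,0,-240,40],[0,0,0,40,0,-240,40]]
  ]
}}

```text
time_s: 24.85
tcp_pos: [0.5221, -0.1598, 0.2743]
eef_rot: [[0.269, -0.963, 0.008], [-0.963, -0.269, -0.005], [0.007, -0.007, -1.0]]
force: [-0.6, -0.0, 1.0]
width: 0.0345
finger_force: 0.0
```

```bash
python3 - <<'E'
from h import *
s=coffee(base=.006);cv2.imwrite('pics/w4.png',s['frame']);plan(B(0,0,.4),0)
for l in (1.78,1.9,2.0):
    print(l,[proj(s,[B(x,.085-d*np.cos(l)+n*np.sin(l),.084+d*np.sin(l)+n*np.cos(l))]).round().tolist() for x,d,n in((-.111,.172,0),(.111,.172,0),(0,.12,.052))])
for k in (0,.01,.02,.03): print(k,proj(s,[B(-.07+k-.022,-.106,.11),B(-.07+k+.022,-.106,.11)]).round().tolist())
E
```

```text
blob [57. 14.] 795 [ 0.8077 -0.2325  0.044 ]
blob [ 15. 110.] 337 [ 0.845  -0.1284  0.044 ]
blob [322. 201.] 1322 [ 0.5103 -0.1201  0.044 ]
blob [394. 224.] 1132 [ 0.424  -0.1155  0.044 ]
blob [302. 256.] 961 [ 0.5149 -0.0489  0.044 ]
blob [ 37. 378.] 320 [0.8071 0.2198 0.044 ]
at [ 0.5203 -0.1579  0.2717] yaw -1.298 tilt [ 0.0019 -0.0028 -1.    ] go [ -87.8   28.8 -128.5] rz -74.4 J [-0.42  0.21  1.5   0.    1.43  2.45] t 24.9 F [-1.   0.6  0.2]
1.78 [[[460.0, 556.0]], [[149.0, 483.0]], [[299.0, 469.0]]]
1.9 [[[446.0, 563.0]], [[147.0, 495.0]], [[296.0, 467.0]]]
2.0 [[[434.0, 565.0]], [[148.0, 500.0]], [[293.0, 464.0]]]
0 [[486.0, 198.0], [442.0, 183.0]]
0.01 [[476.0, 195.0], [432.0, 180.0]]
0.02 [[466.0, 191.0], [421.0, 177.0]]
0.03 [[456.0, 188.0], [411.0, 173.0]]
```

View pics/w4.png

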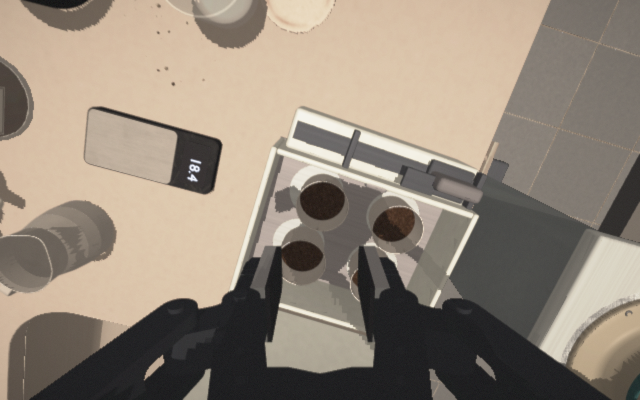

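All four cups stand upright: (322,201), (394,222), (302,256), and the fourth partly hidden near (365,283). The lock fin spans (438–482, 177–197), so lock is about 0.003. Now the lid angle, from the first wrist picture.

```bash
python3 - <<'E'
from h import *
import pickle
s=pickle.load(open('w1.pkl','rb'))
for l in np.arange(1.76,2.02,.04):
    print(l.round(2),[(proj(s,[B(x,.085-d*np.cos(l)+n*np.sin(l),.084+d*np.sin(l)+n*np.cos(l))])[0]*1.25).round().tolist() for x,d,n in((-.111,.172,0),(-.111,.172,.005),(.111,.172,0))])
plan(B(.08,.20,.30),-.043)
E
```

```text
1.76 [[94.0, 337.0], [88.0, 336.0], [22.0, -33.0]]
1.8 [[85.0, 335.0], [79.0, 334.0], [12.0, -33.0]]
1.84 [[77.0, 334.0], [72.0, 333.0], [2.0, -32.0]]
1.88 [[70.0, 332.0], [65.0, 331.0], [-7.0, -31.0]]
1.92 [[63.0, 330.0], [58.0, 329.0], [-15.0, -31.0]]
1.96 [[56.0, 329.0], [52.0, 327.0], [-23.0, -30.0]]
2.0 [[50.0, 326.0], [46.0, 325.0], [-30.0, -28.0]]
at [ 0.5203 -0.1579  0.2717] yaw -1.298 tilt [ 0.0019 -0.0028 -1.    ] go [-253.2 -109.2  -28.4] rz -71.9 J [-0.42  0.21  1.5   0.    1.43  2.45] t 24.9 F [-1.   0.6  0.2]
```

>>> {"method": "apply_moves", "body": {
  "increments": [
    [[0,0,-8,0,0,-45,0],[0,0,-16,-20,-10,-75,0],[0,0,-24,-60,-26,-75,0],[0,0,-32,-100,-43,-75,0],[0,0,-40,-140,-60,-75,0],[0,0,-48,-180,-78,-75,0],[0,0,-56,-220,-95,-75,0],[0,0,-64,-253,-109,-75,0]]
  ]
}}

```text
time_s: 25.7
tcp_pos: [0.5542, 0.1191, 0.343]
eef_rot: [[0.985, -0.171, -0.005], [-0.171, -0.985, 0.001], [-0.005, -0.0, -1.0]]
force: [0.6, -0.1, 0.6]
width: -0.0
finger_force: 0.0
```

>>> {"method": "apply_moves", "body": {
  "increments": [
    [[0,0,-8,0,0,0,0],[0,0,-8,0,0,0,0],[0,0,-8,0,0,0,0]]
  ]
}}

```text
time_s: 26.0
tcp_pos: [0.5549, 0.1162, 0.3438]
eef_rot: [[0.999, -0.042, -0.003], [-0.042, -0.999, -0.0], [-0.003, 0.0, -1.0]]
force: [0.3, 0.1, 1.2]
width: 0.0
finger_force: 0.0
```

```bash
python3 - <<'E'
from h import *
plan(B(.08,.19,.215),-.043)
th=np.r_[1.85,1.7,1.57,1.4,1.2,1.0,.8,.6,.4,.2,.08]
for t in th: # tool tip with bottom right corner on the panel
    d=.145; y=.085-d*np.cos(t)+.005*np.sin(t)+.0145; z=.084+d*np.sin(t)+.005*np.cos(t); print(t,round(y,3),round(z,3))
E
```

```text
at [0.5549 0.1162 0.3438] yaw -0.042 tilt [-3.2e-03  3.0e-04 -1.0e+00] go [  2.5  10.7 128.8] rz 0.1 J [0.08 0.23 1.3  0.   1.62 1.7 ] t 26.0 F [0.3 0.1 1.2]
1.85 0.144 0.222
1.7 0.123 0.227
1.57 0.104 0.229
1.4 0.08 0.228
1.2 0.052 0.221
1.0 0.025 0.209
0.8 0.002 0.192
0.6 -0.017 0.17
0.4 -0.032 0.145
0.2 -0.042 0.118
0.08 -0.045 0.101
```

>>> {"method": "apply_moves", "body": {
  "increments": [
    [[0,0,0,0,0,45,0],[0,0,0,0,0,90,0],[0,0,0,0,0,124,0],[0,0,0,0,0,124,0]]
  ]
}}

```text
time_s: 26.4
tcp_pos: [0.5517, 0.1147, 0.2159]
eef_rot: [[0.999, -0.043, -0.012], [-0.043, -0.999, -0.001], [-0.012, 0.001, -1.0]]
force: [0.5, -0.4, -0.1]
width: -0.0002
finger_force: 0.0
```

>>> {"method": "apply_moves", "body": {
  "increments": [
    [[0,0,0,0,20,0,0],[0,0,0,0,38,0,0],[0,0,0,0,54,0,0],[0,0,0,0,70,0,0],[0,0,0,0,85,0,0],[0,0,0,0,100,0,0],[0,0,0,0,112,0,0],[0,0,0,0,120,0,0]]
  ]
}}

```text
time_s: 27.2
tcp_pos: [0.551, -0.0051, 0.221]
eef_rot: [[0.999, -0.041, -0.001], [-0.041, -0.999, 0.0], [-0.001, -0.0, -1.0]]
force: [0.9, 1.2, -1.5]
width: 0.0005
finger_force: 0.6
```

```bash
python3 - <<'E'
from h import *
plan(B(.08,.052,.214),-.043)
snap('scene','sc5.png')
E
```

```text
at [ 0.551  -0.0051  0.221 ] yaw -0.041 tilt [-6.e-04 -1.e-04 -1.e+00] go [ 0.8 27.4  7. ] rz 0.1 J [-0.14  0.25  1.57  0.    1.32  1.48] t 27.2 F [ 0.9  1.2 -1.5]
```

>>> {"method": "apply_moves", "body": {
  "increments": [
    [[0,0,0,0,14,0,0],[0,0,0,0,28,1,0],[0,0,0,0,42,6,0],[0,0,0,0,55,13,0],[0,0,0,0,67,21,0],[0,0,0,0,78,31,0],[0,0,0,0,88,42,0],[0,0,0,0,97,54,0]]
  ]
}}

```text
time_s: 28.05
tcp_pos: [0.5472, -0.1018, 0.1661]
eef_rot: [[0.999, -0.04, -0.0], [-0.04, -0.999, -0.0], [-0.0, 0.0, -1.0]]
force: [0.8, -0.2, 0.5]
width: -0.0
finger_force: 0.2
```

>>> {"method": "apply_moves", "body": {
  "increments": [
    [[0,0,0,0,7,12,0],[0,0,0,0,13,23,0],[0,0,0,0,18,35,0],[0,0,0,0,22,46,0],[0,0,0,0,24,56,0]]
  ]
}}

```text
time_s: 28.55
tcp_pos: [0.5463, -0.125, 0.1102]
eef_rot: [[0.999, -0.04, -0.0], [-0.04, -0.999, 0.0], [-0.0, -0.0, -1.0]]
force: [0.1, -0.1, 0.2]
width: -0.0001
finger_force: 0.0
```

```bash
python3 - <<'E'
from h import *
plan(B(.08,-.042,.12),-.043)
E
```

```text
at [ 0.5463 -0.125   0.1102] yaw -0.04 tilt [-4.e-04 -2.e-04 -1.e+00] go [ 0.4  1.4 -9.8] rz 0.2 J [-0.35  0.35  1.72  0.    1.07  1.26] t 28.55 F [ 0.1 -0.1  0.2]
```

>>> {"method": "apply_moves", "body": {
  "increments": [
    [[0,0,0,0,0,-45,0],[0,0,0,-20,-2,-90,0],[0,0,0,-50,-4,-130,0],[0,0,0,-80,-6,-170,0],[0,0,0,-80,-6,-170,30],[0,0,0,-80,-6,-170,30]]
  ]
}}

```text
time_s: 29.15
tcp_pos: [0.467, -0.1157, 0.2822]
eef_rot: [[0.999, -0.04, 0.003], [-0.04, -0.999, -0.001], [0.003, 0.001, -1.0]]
force: [-0.3, -0.7, -0.4]
width: 0.0256
finger_force: 0.0
```

```bash
python3 - <<'E'
from h import *
plan(B(0,-.035,.25),-.043)
s=wsnap();cv2.imwrite('pics/w5.png',s['frame'])
for l in (0,.06,.3):
  for n,x,d,h in(('bar',0,.12,.052),('nearfree',-.111,.172,.005),('farfree',.111,.172,.005)): print(l,n,proj(s,[B(x,.085-d*np.cos(l)+h*np.sin(l),.084+d*np.sin(l)+h*np.cos(l))]).round(1).tolist())
E
```

```text
at [ 0.467  -0.1157  0.2822] yaw -0.04 tilt [ 3.5e-03  9.0e-04 -1.0e+00] go [-0.1  0.3 32.2] rz 0.2 J [-0.39  0.1   1.6   0.    1.43  1.22] t 29.15 F [-0.3 -0.7 -0.4]
0 bar [[319.7, 183.4]]
0 nearfree [[367.8, 272.7]]
0 farfree [[378.6, 49.2]]
0.06 bar [[315.7, 185.5]]
0.06 nearfree [[368.6, 277.6]]
0.06 farfree [[379.8, 47.8]]
0.3 bar [[292.5, 194.2]]
0.3 nearfree [[365.2, 299.5]]
0.3 farfree [[377.2, 41.4]]
```

View pics/w5.png

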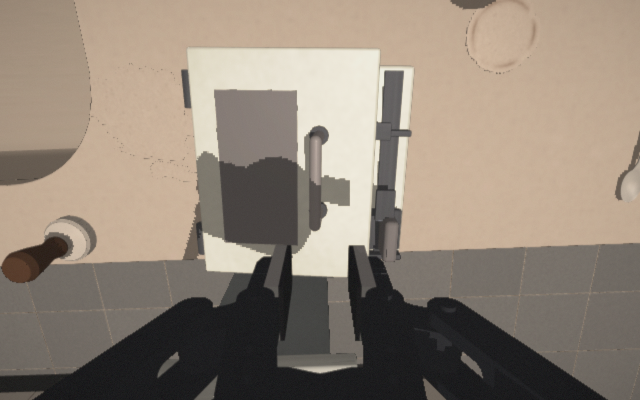

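The lid lies on its catch, with the bar centre at about (316,183), roughly 0.06 rad open. Now I press the bar with closed fingers.

>>> {"method": "apply_moves", "body": {
  "increments": [
    [[0,0,0,0,0,40,0],[0,0,0,0,0,80,0],[0,0,0,0,0,115,0],[0,0,0,0,0,125,0],[0,0,0,0,0,125,0],[0,0,0,0,0,125,0],[0,0,0,0,0,125,0]]
  ]
}}

```text
time_s: 29.9
tcp_pos: [0.4682, -0.1162, 0.1578]
eef_rot: [[0.999, -0.04, 0.003], [-0.04, -0.999, -0.001], [0.003, 0.001, -1.0]]
force: [-0.1, 0.1, 1.2]
width: 0.0002
finger_force: 0.0
```

>>> {"method": "apply_moves", "body": {
  "increments": [
    [[0,0,0,0,0,4,0],[0,0,0,0,0,7,0],[0,0,0,0,0,10,0],[0,0,0,0,0,12,0],[0,0,0,0,0,12,0]]
  ]
}}

```text
time_s: 30.4
tcp_pos: [0.4671, -0.1171, 0.1457]
eef_rot: [[0.999, -0.039, 0.002], [-0.039, -0.999, -0.003], [0.002, 0.003, -1.0]]
force: [-2.1, -2.5, 6.9]
width: -0.0001
finger_force: 3.4
```

Contact at z≈.146 with 7 N; keep pressing in small steps.

>>> {"method": "apply_moves", "body": {
  "increments": [
    [[0,0,0,0,0,2,0],[0,0,0,0,0,4,0],[0,0,0,0,0,4,0]]
  ]
}}

```text
time_s: 30.7
tcp_pos: [0.4673, -0.1163, 0.1408]
eef_rot: [[0.999, -0.04, 0.002], [-0.04, -0.999, -0.001], [0.002, 0.001, -1.0]]
force: [0.5, -2.0, 3.8]
width: -0.0001
finger_force: 1.8
```

>>> {"method": "apply_moves", "body": {
  "increments": [
    [[0,0,0,0,0,2,0],[0,0,0,0,0,3,0],[0,0,0,0,0,3,0]]
  ]
}}

```text
time_s: 31.0
tcp_pos: [0.4675, -0.1164, 0.14]
eef_rot: [[0.999, -0.039, 0.003], [-0.039, -0.999, -0.002], [0.003, 0.002, -1.0]]
force: [-4.7, -0.9, 18.3]
width: 0.0001
finger_force: 9.5
```

>>> {"method": "apply_moves", "body": {
  "increments": [
    [[0,0,0,0,0,2,0],[0,0,0,0,0,2,0],[0,0,0,0,0,2,0]]
  ]
}}

```text
time_s: 31.3
tcp_pos: [0.4676, -0.1164, 0.1396]
eef_rot: [[0.999, -0.039, 0.004], [-0.039, -0.999, -0.002], [0.004, 0.002, -1.0]]
force: [-6.3, -0.0, 29.4]
width: 0.0001
finger_force: 14.5
```

>>> {"method": "apply_moves", "body": {
  "increments": [
    [[0,0,0,0,0,-10,0],[0,0,0,0,0,-30,0],[0,0,0,0,0,-45,50],[0,0,0,0,0,-45,50],[0,0,0,0,0,-45,50],[0,0,0,0,0,-45,50]]
  ]
}}

```text
time_s: 31.9
tcp_pos: [0.4659, -0.1152, 0.1791]
eef_rot: [[0.999, -0.04, -0.002], [-0.04, -0.999, 0.001], [-0.002, -0.001, -1.0]]
force: [0.4, -0.6, -1.3]
width: 0.043
finger_force: 0.0
```

```bash
python3 - <<'E'
from h import *
plan(B(0,-.035,.122),-.043)
E
```

```text
at [ 0.4659 -0.1152  0.1791] yaw -0.04 tilt [-0.0023 -0.0012 -1.    ] go [ 1.2  0.8 57.1] rz 0.2 J [-0.39  0.17  1.78  0.    1.19  1.22] t 31.9 F [ 0.4 -0.6 -1.3]
```

>>> {"method": "apply_moves", "body": {
  "increments": [
    [[0,0,0,1,1,30,50],[0,0,0,1,1,55,50],[0,0,0,1,1,60,50],[0,0,0,1,1,60,50],[0,0,0,1,1,60,0],[0,0,0,1,1,60,0],[0,0,0,1,1,60,0],[0,0,0,1,1,60,0]]
  ],
  "force": 60
}}

```text
time_s: 32.7
tcp_pos: [0.4686, -0.1158, 0.1214]
eef_rot: [[0.999, -0.041, 0.003], [-0.041, -0.999, 0.002], [0.003, -0.002, -1.0]]
force: [1.3, 4.7, 3.8]
width: 0.008
finger_force: 58.7
```

>>> {"method": "apply_moves", "body": {
  "increments": [
    [[0,0,0,0,0,0,0],[0,0,0,0,0,0,0],[0,0,0,0,0,0,0]]
  ]
}}

```text
time_s: 33.0
tcp_pos: [0.4686, -0.1158, 0.1213]
eef_rot: [[0.999, -0.04, 0.003], [-0.04, -0.999, 0.001], [0.003, -0.002, -1.0]]
force: [1.4, 5.6, 5.6]
width: 0.008
finger_force: 58.8
```

>>> {"method": "apply_moves", "body": {
  "increments": [
    [[0,0,0,0,0,-2,0],[0,0,0,0,0,-4,0],[0,0,0,0,0,-6,0],[0,0,0,0,0,-6,0]]
  ]
}}

```text
time_s: 33.4
tcp_pos: [0.4685, -0.1158, 0.1261]
eef_rot: [[0.999, -0.04, 0.002], [-0.04, -0.999, 0.002], [0.002, -0.002, -1.0]]
force: [3.7, 4.5, -5.7]
width: 0.0076
finger_force: 58.4
```

>>> {"method": "apply_moves", "body": {
  "increments": [
    [[0,0,0,0,0,-2,0],[0,0,0,0,0,-3,0],[0,0,0,0,0,-3,0],[0,0,0,0,0,-3,0],[0,0,0,0,0,-3,0],[0,0,0,0,0,-3,0],[0,0,0,0,0,-3,0],[0,0,0,0,0,-3,0]]
  ]
}}

```text
time_s: 34.2
tcp_pos: [0.4685, -0.1158, 0.1285]
eef_rot: [[0.999, -0.04, 0.002], [-0.04, -0.999, 0.002], [0.001, -0.002, -1.0]]
force: [4.4, 4.9, -8.6]
width: 0.0081
finger_force: 58.3
```

The tug held: 7.2 mm of rise at about 8 N, for over half a second. Lower, release, and line up with the lock fin.

>>> {"method": "apply_moves", "body": {
  "increments": [
    [[0,0,0,0,0,4,0],[0,0,0,0,0,8,0],[0,0,0,0,0,8,0],[0,0,0,0,0,8,50],[0,0,0,0,0,8,50],[0,0,0,0,0,8,50],[0,0,0,0,0,-10,50],[0,0,0,0,0,-40,50]]
  ]
}}

```text
time_s: 35.0
tcp_pos: [0.466, -0.1165, 0.1681]
eef_rot: [[0.999, -0.04, -0.005], [-0.04, -0.999, 0.001], [-0.005, -0.001, -1.0]]
force: [-0.5, 1.5, -0.4]
width: 0.0425
finger_force: 0.0
```

>>> {"method": "apply_moves", "body": {
  "increments": [
    [[0,0,0,0,0,-40,30],[0,0,0,-40,20,-60,30],[0,0,0,-60,30,-60,30],[0,0,0,-60,30,-60,30],[0,0,0,-60,30,-60,30]]
  ]
}}

```text
time_s: 35.5
tcp_pos: [0.4066, -0.1446, 0.2294]
eef_rot: [[0.999, -0.041, 0.001], [-0.041, -0.999, -0.0], [0.001, 0.0, -1.0]]
force: [0.1, -0.4, -0.6]
width: 0.0254
finger_force: 0.0
```

```bash
python3 - <<'E'
from h import *
s=wsnap();cv2.imwrite('pics/w6.png',s['frame'])
for k in(0,.01,.02,.03):print(k,proj(s,[B(-.07+k-.022,-.106,.11),B(-.07+k+.022,-.106,.11)]).round(1).tolist())
for l in(0,.02,.06): print(l,proj(s,[B(0,.085-.12*np.cos(l)+.052*np.sin(l),.084+.12*np.sin(l)+.052*np.cos(l)),B(.111,.085-.172*np.cos(l),.089+.172*np.sin(l))]).round(1).tolist())
plan(B(-.10,-.106,.25),-.043)
E
```

```text
0 [[368.7, 231.0], [371.2, 177.9]]
0.01 [[369.3, 219.3], [371.8, 165.1]]
0.02 [[369.8, 207.5], [372.4, 152.0]]
0.03 [[370.4, 195.3], [373.0, 138.7]]
0 [[272.1, 116.2], [349.8, -52.3]]
0.02 [[270.0, 116.4], [350.2, -54.3]]
0.06 [[265.5, 117.0], [350.6, -58.4]]
at [ 0.407  -0.1444  0.2292] yaw -0.04 tilt [ 7.e-04 -0.e+00 -1.e+00] go [-41.4  39.9 -20.8] rz 0.2 J [-0.5   0.06  1.79  0.    1.3   1.11] t 35.55 F [-0.2 -0.3  0.8]
```

View pics/w6.png

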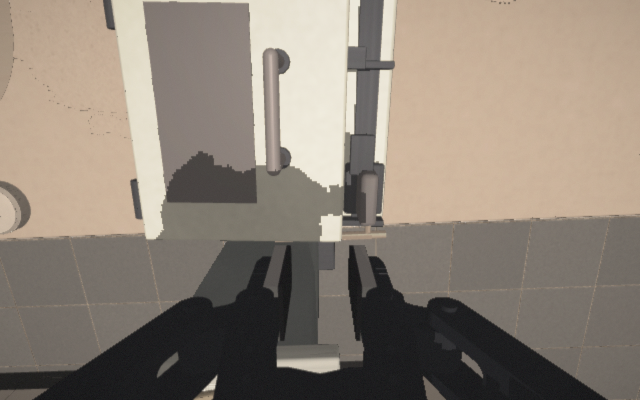

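The lid is shut: the bar at (272,110) matches 0 rad. The fin spans rows 172–230 at column 371, so lock is about 0.003. I push it with closed fingers from its near side, at z = .094, above the lid top.

```bash
python3 - <<'E'
from h import *
plan(B(-.118,-.106,.094),-.043)
E
```

```text
at [ 0.407  -0.1444  0.2292] yaw -0.04 tilt [ 7.e-04 -0.e+00 -1.e+00] go [-59.5  39.8 135.2] rz 0.2 J [-0.5   0.06  1.79  0.    1.3   1.11] t 35.55 F [-0.2 -0.3  0.8]
```

>>> {"method": "apply_moves", "body": {
  "increments": [
    [[0,0,0,-30,20,0,0],[0,0,0,-59,40,0,0],[0,0,0,-59,40,30,0],[0,0,0,-59,40,60,0],[0,0,0,-59,40,90,0],[0,0,0,-59,40,120,0],[0,0,0,-59,40,135,0],[0,0,0,-59,40,135,0]]
  ]
}}

```text
time_s: 36.35
tcp_pos: [0.3451, -0.1806, 0.0919]
eef_rot: [[0.999, -0.039, -0.005], [-0.039, -0.999, 0.004], [-0.005, -0.004, -1.0]]
force: [0.2, 0.2, -0.2]
width: -0.0002
finger_force: 0.0
```

```bash
python3 - <<'E'
from h import *
plan(B(-.023,-.106,.094),-.043)
E
```

```text
at [ 0.3451 -0.1806  0.0919] yaw -0.039 tilt [-0.0049 -0.0038 -1.    ] go [96.   1.6 -2.6] rz 0.2 J [-0.66  0.14  2.08  0.    0.92  0.95] t 36.35 F [ 0.2  0.2 -0.2]
```

>>> {"method": "apply_moves", "body": {
  "increments": [
    [[0,0,0,12,1,-2,0],[0,0,0,24,1,-2,0],[0,0,0,36,1,-2,0],[0,0,0,48,1,-2,0],[0,0,0,60,1,-2,0],[0,0,0,72,1,-2,0],[0,0,0,84,1,-2,0],[0,0,0,90,1,-2,0]]
  ]
}}

```text
time_s: 37.15
tcp_pos: [0.4375, -0.1866, 0.0963]
eef_rot: [[0.999, -0.039, 0.001], [-0.039, -0.999, 0.0], [0.001, -0.0, -1.0]]
force: [-2.4, -1.6, 1.5]
width: -0.0001
finger_force: 1.1
```

>>> {"method": "apply_moves", "body": {
  "increments": [
    [[0,0,0,3,0,0,0],[0,0,0,6,0,0,0],[0,0,0,6,0,0,0],[0,0,0,6,0,0,0]]
  ]
}}

```text
time_s: 37.55
tcp_pos: [0.4407, -0.1865, 0.0961]
eef_rot: [[0.999, -0.04, -0.002], [-0.04, -0.999, 0.001], [-0.002, -0.0, -1.0]]
force: [-4.8, -1.5, 1.6]
width: 0.0001
finger_force: 2.4
```

```bash
python3 - <<'E'
from h import *
plan(B(-.023,-.106,.094),-.043)
E
```

```text
at [ 0.4407 -0.1865  0.0961] yaw -0.04 tilt [-2.2e-03 -5.0e-04 -1.0e+00] go [ 0.3 -0.6  2.1] rz 0.2 J [-0.55  0.26  1.91 -0.    0.98  1.07] t 37.55 F [-4.8 -1.5  1.6]
```

Force is rising near the stop; push firmly until it is clear.

>>> {"method": "apply_moves", "body": {
  "increments": [
    [[0,0,0,3,0,0,0],[0,0,0,5,0,0,0],[0,0,0,5,0,0,0],[0,0,0,5,0,0,0]]
  ]
}}

```text
time_s: 37.95
tcp_pos: [0.4408, -0.1864, 0.0961]
eef_rot: [[0.999, -0.038, -0.012], [-0.038, -0.999, 0.001], [-0.012, -0.001, -1.0]]
force: [-15.6, -2.3, 11.0]
width: -0.0004
finger_force: 7.8
```

>>> {"method": "apply_moves", "body": {
  "increments": [
    [[0,0,0,-15,0,0,0],[0,0,0,-30,0,-10,0],[0,0,0,-40,0,-50,0],[0,0,0,-40,0,-100,0],[0,0,0,-40,-20,-140,0],[0,0,0,-40,-40,-180,0],[0,0,0,-40,-40,-180,0],[0,0,0,-40,-40,-180,0]]
  ]
}}

```text
time_s: 38.75
tcp_pos: [0.4094, -0.1451, 0.2771]
eef_rot: [[0.999, -0.039, 0.004], [-0.039, -0.999, -0.001], [0.004, 0.001, -1.0]]
force: [0.1, 0.2, -0.3]
width: 0.0
finger_force: 0.0
```

```bash
python3 - <<'E'
from h import *
s=wsnap();cv2.imwrite('pics/w7.png',s['frame'])
for k in(.05,.07,.076,.08):print(k,proj(s,[B(-.07+k-.022,-.106,.11),B(-.07+k+.022,-.106,.11)]).round(1).tolist())
for l in(0,.02,.06): print(l,proj(s,[B(0,.085-.12*np.cos(l)+.052*np.sin(l),.084+.12*np.sin(l)+.052*np.cos(l))]).round(1).tolist())
plan(B(0,0,.3))
E
```

```text
0.05 [[363.3, 162.4], [365.3, 112.0]]
0.07 [[364.2, 140.0], [366.3, 87.7]]
0.076 [[364.5, 133.2], [366.6, 80.2]]
0.08 [[364.7, 128.5], [366.8, 75.2]]
0 [[279.7, 116.1]]
0.02 [[278.0, 116.3]]
0.06 [[274.4, 116.7]]
at [ 0.4086 -0.1451  0.2758] yaw -0.039 tilt [ 1.2e-03 -3.0e-04 -1.0e+00] go [ 57.4 -66.4 -24.1] rz None J [-0.5   0.03  1.69  0.    1.41  1.11] t 38.8 F [-0.2  0.2  0.5]
```

View pics/w7.png

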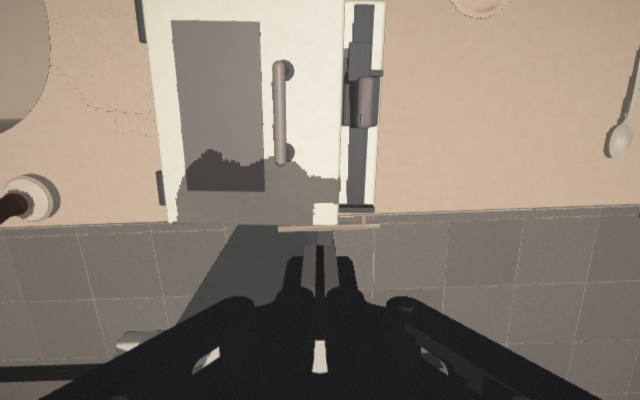

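The fin spans rows 76–128 at column 365, which matches lock = 0.080. The bar at (279,112) shows the lid shut, and the robot touches nothing.

```bash
python3 -c "
from h import *
print(env.job_done())"
```

```text
the job is handed in; nothing more can be done
None
```

The job is handed in, with no verdict returned: all four cups stand upright in the box, the lid is pressed shut and held a tug of about 7 mm for over half a second, and the lock carriage is at its stop.

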